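# Open the glazed counter cupboard and take the crock's temperature

### The job

Swing the door of the little glazed cupboard wide open (about a right angle) and leave it open. Then pick up the stick infrared thermometer and, through the open doorway, point its lens at the middle of the crock's body from less than 20 cm away, holding it steady for two seconds. Finally lay the thermometer flat on the counter outside the cupboard, set down rather than dropped, without disturbing the crock, the jars, the funnel or the silicone lid.

Things in the scene. Friction and masses are not known exactly. Their poses are not given: they have to be found in the camera images.
- cupboard: Small wooden counter cupboard with clear roof and clear back, fixed to the counter: 200 deep (x) x 280 wide (y) x 240 high. Origin at the centre of its underside, on the counter; its front (doorway) faces its own -x, at x = -100. Inner floor 32 above the counter; inner width 256. It stands on 20 high feet.
- cupboard_door (a joint): Angle of the cupboard door, rad: 0 shut, grows as it opens, up to 1.9. Wooden frame with a clear pane, 276 wide, 16 thick, from 34 to 238 above the counter. The hinge is upright, at the cupboard's front corner on its own +y side (left seen from the robot), and the free edge swings out towards the robot. Light friction; the door stays where it is left.
- door_handle (a point): Middle of the door's horizontal steel bar handle (90 long, about 10 thick): 210 above the counter, 205 from the hinge line measured along the door, 35 out from the door's outer face (51 from the hinge plane). Axes turn with the door: y along the bar towards the hinge, -x outward from the door, z up.
- door_hinge (a point): Point on the door's upright hinge axis, 210 above the counter. Axes turn with the door as for the handle.
- crock: White ceramic crock with a lid, knob and wire clip, standing in the cupboard on the left or the right: 90 diameter, 130 high in all. Origin at the centre of its underside, z up.
- crock_middle (a point): Point to aim at: on the crock's axis, 52 above its underside, at the middle of its body (45 inside the surface).
- thermometer: Grey stick infrared thermometer lying flat on the counter: bar 26 wide (y), 26 high (z), from x = -80 to x = +83, lens in the black nose at the +x end, small black display on top near the -x end. Origin at the underside below the point 80 from the tail; z up. About 90 g; its weight is centred near x = -5.
- lens (a point): Centre of the thermometer's lens, 83 ahead of the thermometer's origin and 13 above its underside; it looks along its own +x (the axes of the thermometer).
- inner_jar: Clear glass jar with a steel cap, beside the crock in the cupboard: 72 diameter, 145 high. Leave alone. Origin at the centre of its underside.
- counter_jar: Clear glass jar with a white cap on the counter at the robot's left: 84 diameter, 130 high. Leave alone. Origin at the centre of its underside.
- funnel: White plastic funnel standing mouth down on the counter at the right: 100 diameter, 105 high. Leave alone. Origin at the centre of its underside.
- silicone_lid: Round green silicone lid with a small grip on the counter at the left: 96 diameter, 22 high. Leave alone. Origin at the centre of its underside.
Not all that is in view belongs to the job. Of the things shaped like the thermometer, the grey one is meant.

How it is judged (in metres and radians):
On the way, in this order (a step that is already met when the one before it is completed fails the run):
1. the door is swung open by more than 1.2 rad (value of joint cupboard_door above 1.2 rad), for 0.2 s.
2. thermometer held in the doorway or before it, lens 50-270 mm from the crock's middle, its line of sight within 30 mm sideways and 35 mm vertically of it, under 30 mm/s, for 1.5 s (value of joint cupboard_door above 1.2 rad and x of crock_middle in the frame of lens between 0.05 and 0.27 m and y of crock_middle in the frame of lens between -0.03 and 0.03 m and z of crock_middle in the frame of lens between -0.035 and 0.035 m and y of lens in the frame of cupboard between -0.14 and 0.14 m and x of lens in the frame of cupboard below 0.05 m and height (world z) of lens below 0.235 m and linear speed of thermometer below 0.03 m/s and contact force between the fingers and thermometer above 0.5 N), for 1.5 s.
3. the thermometer is lowered flat to within 12 mm of the counter, outside the cupboard, while still held (height (world z) of thermometer below 0.012 m and angle between thermometer's own z axis and vertical below 0.25 rad and contact force between the fingers and thermometer above 0.3 N), for 0.05 s.
At the end, for the whole second after the job is handed in: The door stands open by more than 1.2 rad and is at rest; the thermometer lies flat on the counter (underside within 6 mm of it, tilt under 0.15 rad), released and at rest; the crock, both jars, the funnel and the silicone lid are upright within 40 mm of where they began (value of joint cupboard_door above 1.2 rad and height (world z) of thermometer between -0.006 and 0.006 m and angle between each of thermometer, inner_jar, crock, counter_jar, funnel, silicone_lid's own z axis and vertical below 0.15 rad and linear speed of thermometer below 0.02 m/s and contact force between the fingers and thermometer below 0.05 N and velocity of joint cupboard_door below 0.05 rad/s and distance of each of inner_jar, crock, counter_jar, funnel, silicone_lid from where it was at the start of the episode below 0.04 m); the robot touches nothing.
It fails at once if the jar in the cupboard is moved more than 40 mm or tipped more than 0.4 rad (distance of inner_jar from where it was at the start of the episode above 0.04 m or angle between inner_jar's own z axis and vertical above 0.4 rad).
It fails at once if the crock is moved more than 40 mm or tipped more than 0.4 rad (distance of crock from where it was at the start of the episode above 0.04 m or angle between crock's own z axis and vertical above 0.4 rad).
It fails at once if the jar on the counter is moved more than 40 mm or tipped more than 0.4 rad (distance of counter_jar from where it was at the start of the episode above 0.04 m or angle between counter_jar's own z axis and vertical above 0.4 rad).
It fails at once if the funnel is moved more than 40 mm or tipped more than 0.4 rad (distance of funnel from where it was at the start of the episode above 0.04 m or angle between funnel's own z axis and vertical above 0.4 rad).
It fails at once if the silicone lid is moved more than 40 mm or tipped more than 0.4 rad (distance of silicone_lid from where it was at the start of the episode above 0.04 m or angle between silicone_lid's own z axis and vertical above 0.4 rad).
It also fails if it takes over 72 s, if anything falls off the work surface, if the arm or the gripper's body presses on something with over 40 N, if the wrist force passes 120 N, or if a joint passes its speed limit or range.

### The arm

A 6-joint arm with a two-finger parallel gripper is mounted at the origin on the work surface. World frame = base frame: x ahead of the robot, y to its left, z up, the work surface at z = 0. Lengths are in mm, angles in rad, forces in N, time in s.
With the tool pointing down it reaches from about 275 to 750 mm from the base axis. Payload 10.2 kg.
Tool frame: the origin (TCP) lies where the fingers leave the gripper's body, on its centre line; the fingertips stand 73 mm ahead of it and the grasp point (between the pads) lies 54 mm ahead of it; z points along the fingers, y is the line along which they close (so a half turn about z gives the same grasp; the last joint's range is limited). The gripper opens to 85 mm and grips with 20 to 120 N. Pads are 22 mm wide; open, the fingers measure 114 mm over their backs; the gripper's body (76 mm by 85 mm) begins 54 mm behind the grasp point. The pads swing forward as they close: fully open they stand 13 mm farther back than shut.
Start: joints at [-0.223, 0.313, 1.498, -0, 1.331, -0.223], TCP at [525.006, -0.014, 303.894] pointing down, gripper open.
Joint ranges: [-2.94, 2.94], [-0.97, 2.17], [0.19, 2.56], [-1.23, 4.37], [0.02, 3.11], [-2.88, 2.88]. Speed limits (rad/s): [2.39, 2.39, 3.01, 3.14, 3.14, 3.14].

### API

Orientations are given as a unit quaternion [w, x, y, z].
In Python, from rig import ctrl gives the robot as it stands.
- The arm moves only by the shell command python3 -m creep 'ROWS' [OPENING] [FORCE]. ROWS is JSON, a list that holds one entry, the list of rows, each a list of 6 numbers: the shift along the world's x, y, z in units of 25 mm (1.0 is 25 mm), then the turn, a rotation vector about the world's x, y, z in units of 5 degrees (1.0 is 5 degrees). In form: [[[x, y, z, ax, ay, az], ...]]. A call has 1 to 20 rows; each row is the pose to reach, as a shift and turn from the pose commanded when the call began; what a row does not reach only later rows make up. A row lasts 1/12 s, in which the tool goes at most 41.7 mm and 7.16 degrees, less where a joint would pass 70% of its speed; a pose out of reach is approached as far as the arm can. A call with a gripper value outside its range is refused whole. OPENING is the finger opening in mm, from 0 to 85.4, set as the call begins (- or left out, the last holds). The fingers move at their own pace and stop on an object; FORCE is the grip in N (left out, the last holds). Time passes only in rows, so rows that repeat a pose let the fingers close. It gives the time, the measured TCP pose, the force, the opening and the grip force at its end, in the units of the state.
- ctrl.sense(): the state, without advancing time (a new reading comes with each control period).
- ctrl.capture(name): name is "scene" or "side" or "wrist"; returns a dict with "image" (384x512x3 uint8, red, green, blue), "fx", "fy", "cx", "cy" (pixels), "k1" (the pictures are not rectified: a ray, as slopes to the right and down, at radius r is drawn at 1 + k1 r^2 times it, then the intrinsics apply), "R" (3x3) and "t" (3): a world point X has camera coordinates R X + t. Camera axes: x right, y down, z forward; pixel columns grow to the right and rows downward; lengths in mm; the calibration is good to about 2 mm. A picture is of the moment at which its call begins. There is no depth.
- ctrl.finish_job(): hands the job in; it is judged then, once.
The state is a dict: "time_s": time; "joints": joint angles; "dq": joint speeds; "tau": joint torques, N m; "eef_pos": TCP position; "ee_rot": TCP orientation; "force": force on the tool from outside, world axes, zero at the start; "wrist_torque": the same for the moment, N m; "grip_width": opening from 0.0 (shut) to 1.0 (fully open); "grip_force": force on a finger pad.
Only numpy, scipy, OpenCV 4.12 (cv2) and the standard library are available. Lean on these libraries where they do the work, as an engineer would, in place of code of your own. Each camera call takes 0.05 s, during which the arm holds its last target. There are 200 camera calls.

## Working session

There is one attempt and no reset: what is moved stays moved. The work goes in short steps, Python scripts to look and compute and a shell command to move; the robot and the scene stay as the last step left them, time stands still between calls to the robot, and variables do not carry over. Pictures are saved under pics/ and viewed, at most 10 in all, crops included, and the job is handed in when it is done.

```bash
ls; mkdir -p pics; cat > h.py <<'E'
import numpy as np, cv2
from rig import ctrl
def ray(c,u,v):
    x=(u-c["cx"])/c["fx"]; y=(v-c["cy"])/c["fy"]
    a,b=x,y
    for _ in range(20):
        s=1+c["k1"]*(a*a+b*b); a,b=x/s,y/s
    R=np.array(c["R"]);t=np.array(c["t"])
    return -R.T@t, R.T@np.array([a,b,1.0])
def onz(c,u,v,z):
    o,d=ray(c,u,v); return o+d*(z-o[2])/d[2]
def proj(c,X):
    p=np.array(c["R"])@np.array(X,float)+np.array(c["t"]); a,b=p[:2]/p[2]; s=1+c["k1"]*(a*a+b*b)
    return c["fx"]*a*s+c["cx"], c["fy"]*b*s+c["cy"]
def tri(obs):
    A=np.zeros((3,3));B=np.zeros(3)
    for c,u,v in obs:
        o,d=ray(c,u,v); d=d/np.linalg.norm(d); P=np.eye(3)-np.outer(d,d); A+=P;B+=P@o
    return np.linalg.solve(A,B)
def snap(n,f):
    c=ctrl.capture(n); cv2.imwrite("pics/"+f+".png",cv2.cvtColor(c["image"],cv2.COLOR_RGB2BGR)); np.save("pics/"+f+".npy",c,allow_pickle=True); return c
def load(f): return np.load("pics/"+f+".npy",allow_pickle=True).item()
E
python3 - <<'E'
from h import *
for n in("scene","side","wrist"):
    c=snap(n,n+"0"); print(n,-np.array(c["R"]).T@c["t"],np.array(c["R"])[2],c["fx"],c["k1"])
a=[cv2.imread(f"pics/{n}0.png") for n in("scene","side")]
cv2.imwrite("pics/sc_up.png",cv2.resize(a[0],(800,600),interpolation=cv2.INTER_CUBIC))
cv2.imwrite("pics/si_up.png",cv2.resize(a[1],(800,600),interpolation=cv2.INTER_CUBIC))
print(ctrl.sense())
E
```

```text
pics
scene [ 176.70333717 -322.3081947  1528.62823617] [ 0.22938187  0.23843857 -0.9436795 ] 418.08906297173706 -0.13814608879718146
side [  96.58988908   29.25251752 1360.05749724] [ 0.31791762 -0.01843893 -0.94793902] 387.1260844894388 -0.048785774425073335
wrist [524.820824    83.20264746 372.96322647] [-8.71351372e-04 -3.23675053e-01 -9.46167903e-01] 334.98817930683464 -0.09875162169087542
{'time_s': 0.15, 'joints': array([-2.23405753e-01,  3.13309967e-01,  1.49822496e+00,  1.65630353e-05,
        1.33100726e+00, -2.23415803e-01]), 'dq': array([-0.00139123, -0.00090675, -0.00369133,  0.00137247,  0.00190153,
       -0.00060827]), 'tau': array([ 1.79854873e-03, -4.12368500e+01, -2.59796566e+01, -1.57318855e-04,
        3.17765021e-03, -3.62555340e-05]), 'eef_pos': array([5.24885322e+02, 1.38828300e-02, 3.03486553e+02]), 'ee_rot': array([-4.06035366e-04,  7.07104542e-01,  7.07108861e-01, -2.46183602e-04]), 'force': array([-0.10264612, -0.90381242, -0.39102471]), 'wrist_torque': array([-0.00012996,  0.01428824,  0.01811767]), 'grip_force': 0.0, 'grip_width': 1.0024686321500766}
```

View pics/sc_up.png

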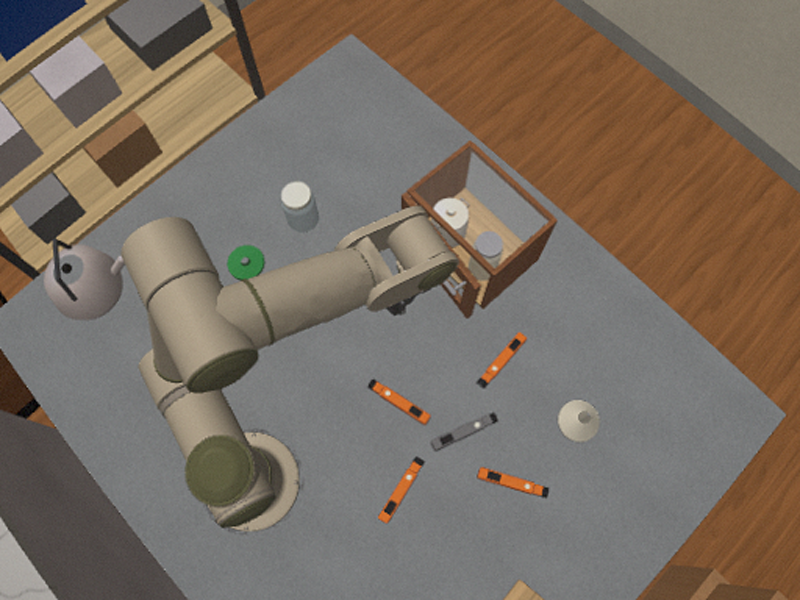

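View pics/si_up.png

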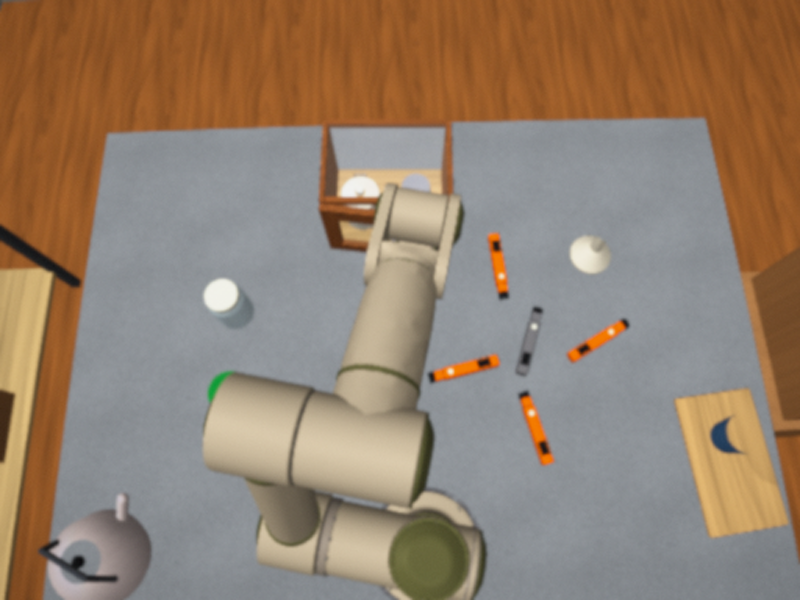

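The grey thermometer is at about (465,431) in the scene view, and the arm partly hides the cupboard. I'll move the arm right and back, which also brings the wrist camera over the thermometer.

```bash
python3 -m creep '[[[-1,-1.5,1,0,0,0],[-2,-3,2,0,0,0],[-3,-4.5,3,0,0,0],[-4,-6,4,0,0,0],[-5,-7.5,4,0,0,0],[-5,-8.5,4,0,0,0],[-5,-8.5,4,0,0,0],[-5,-8.5,4,0,0,0]]]'
python3 - <<'E'
from h import *
for n in("scene","side","wrist"): snap(n,n+"1")
a=cv2.imread("pics/scene1.png")[80:220,240:380]; b=cv2.imread("pics/side1.png")[65:185,190:310]
a=cv2.resize(a,(400,400),interpolation=cv2.INTER_CUBIC); b=cv2.resize(b,(400,400),interpolation=cv2.INTER_CUBIC)
cv2.imwrite("pics/both1.png",np.hstack([a,b]))
E
```

```text
time_s: 0.82
eef_pos: [398.7, -215.6, 404.3]
ee_rot: [0.0, 0.709, 0.705, -0.0]
force: [0.6, 0.4, -1.2]
grip_width: 1.001
grip_force: 0.0
```

View pics/both1.png

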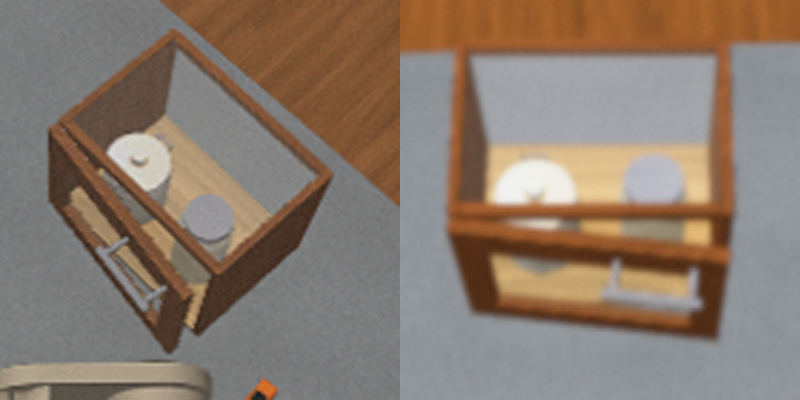

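View pics/wrist1.png

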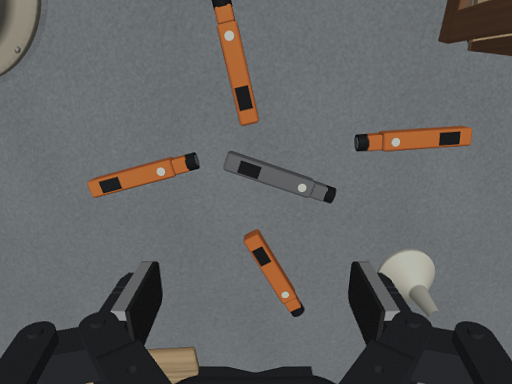

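Left crop (scene) shows the door slightly ajar. The handle bar runs from (103,252) to (152,304), with the crock lid at (140,160) and the jar cap at (207,218). Right crop (side) shows the handle at (607,295)–(700,303), crock (535,190) and jar (655,180). In the wrist view the grey thermometer runs from its tail at (228,160) to its nose at (333,195), and the lens end points right and down.

```bash
python3 - <<'E'
from h import *
np.set_printoptions(precision=1,suppress=True)
S,D,W=load("scene1"),load("side1"),load("wrist1")
s=lambda u,v:(S,240+u/2.857,80+v/2.857); d=lambda u,v:(D,190+(u-400)/3.333,65+v/3.333)
for n,a,b,z in [("BL",(175,32),(460,45),240),("BR",(330,177),(728,45),240),("FR",(217,275),(732,213),240),("FL",(57,122),(450,212),240),
 ("doorfree",(188,292),(727,255),238),("barL",(103,252),(607,295),210),("barR",(152,304),(698,303),210),("knob",(138,157),(535,193),162),("cap",(207,218),(655,180),177)]:
    p=[x for x in (s(*a),d(*b))]
    print(n,onz(*p[0],z),onz(*p[1],z),tri(p))
# thermometer via grey mask in wrist view
for n,u,v,z in [("tail",229,160,24),("nose",332,194,18)]: print(n,onz(W,u,v,z))
im=W["image"].astype(int); m=((im.max(2)<118)&(im.max(2)-im.min(2)<22)).astype(np.uint8); m[:140]=0;m[215:]=0;m[:,:215]=0;m[:,345:]=0
m=cv2.morphologyEx(m,cv2.MORPH_OPEN,np.ones((3,3)));n,l,st,ce=cv2.connectedComponentsWithStats(m); print(st,ce)
E
```

```text
BL [885.  183.7 240. ] [878.  185.2 240. ] [891.3 188.5 224.3]
BR [873.3 -88.6 240. ] [869.7 -87.7 240. ] [875.8 -88.  233.1]
FR [680.3 -81.2 240. ] [678.4 -81.  240. ] [680.7 -81.  237.1]
FL [686.2 193.5 240. ] [687.9 192.  240. ] [683.7 190.8 247.1]
doorfree [641.2 -72.  238. ] [634.6 -73.9 238. ] [638.7 -73.  236.1]
barL [614.7  39.9 210. ] [608.8  42.5 210. ] [618.2  43.4 193.5]
barR [609.5 -47.6 210. ] [597.6 -45.5 210. ] [611.5 -45.3 189.4]
knob [756.5 116.  162. ] [748.3 115.2 162. ] [757.4 117.4 152. ]
cap [751.7  -8.1 177. ] [751.5  -9.8 177. ] [749.3  -9.4 181.7]
tail [ 364.3 -230.5   24. ]
nose [ 510.7 -281.6   18. ]
[[     0      0    512    384 189163]
 [   215    140    130     75   7096]
 [   215    157      4      5     17]
 [   215    166      6      5     25]
 [   216    175      9      8     38]
 [   225    175     12      6     45]
 [   227    182      5      4     18]
 [   238    183      8      6     28]
 [   215    185      8     15     79]
 [   223    191      5      3     15]
 [   225    199      3      3      9]
 [   222    205      5      7     25]
 [   215    208      5      7     26]
 [   228    208      3      3      9]
 [   244    212      5      3     15]] [[254.4 192.1]
 [285.2 175.4]
 [216.6 159.1]
 [217.5 167.9]
 [219.4 178.9]
 [231.1 177.2]
 [229.  183.3]
 [241.4 185.7]
 [218.4 191.8]
 [225.  192. ]
 [226.  200. ]
 [223.8 208.2]
 [217.3 210.7]
 [229.  209. ]
 [246.  213. ]]
```

```bash
python3 -m creep '[[[1,1,0,0,0,-0.2],[2,2,0,0,0,-0.4],[3,3,0,0,0,-0.6],[4,4,-0.3,0,0,-0.8],[5,5,-0.6,0,0,-1],[6,6,-0.9,0,0,-1.2],[7,7.2,-1.2,0,0,-1.4],[8,8,-1.5,0,0,-1.4],[8.3,8.4,-1.8,0,0,-1.4],[8.3,8.4,-1.8,0,0,-1.4],[8.3,8.4,-1.8,0,0,-1.4]]]' 26
python3 - <<'E'
from h import *
np.set_printoptions(precision=1,suppress=True)
W=snap("wrist","wrist2"); print(proj(W,(608,-3,210)))
E
```

```text
time_s: 1.88
eef_pos: [607.2, -1.5, 358.2]
ee_rot: [-0.001, 0.748, 0.663, -0.001]
force: [-0.4, 0.7, 0.5]
grip_width: 0.303
grip_force: 0.0
(np.float64(256.62069458288823), np.float64(209.96294881397637))
```

View pics/wrist2.png

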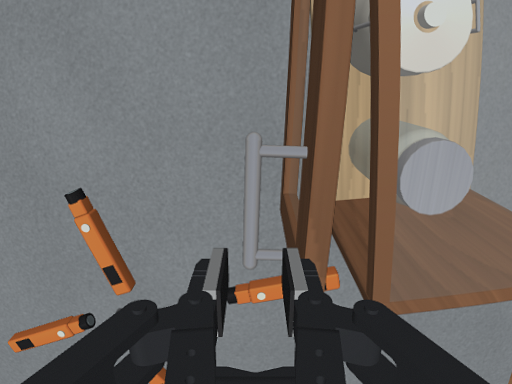

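The bar runs from (254,137) to (250,265) and sits between the fingers. The jar cap is at (436,176) and the crock knob at (432,14).

```bash
python3 - <<'E'
from h import *
np.set_printoptions(precision=1,suppress=True)
W=load("wrist2")
for n,u,v,z in [("b1",253.5,137,210),("b2",250,264,210),("cap",436,176,177),("knob",433,14,160),("doortop in far",352,2,238),("doortop in near",326,268,238)]: print(n,onz(W,u,v,z))
S,D=load("scene1"),load("side1")
for n,z,a,b in [("tail",22,(434,444),(521,372)),("nose",18,(496,416),(539,310)),("cjar",130,(297,192),(221,294)),("lid",10,(246,263),(225,390)),("funnel",105,(585,416),(599,243))]:
    print(n,onz(S,a[0]*.64,a[1]*.64,z),onz(D,b[0]*.64,b[1]*.64,z))
E
```

```text
b1 [611.9  47.7 210. ]
b2 [598.1 -45.1 210. ]
cap [752.3  -4.2 177. ]
knob [756.3 118.3 160. ]
doortop in far [671.9 116.5 238. ]
doortop in near [649.4 -37.9 238. ]
tail [ 365.2 -232.5   22. ] [ 360.3 -233.    22. ]
nose [ 515.1 -286.8   18. ] [ 505.8 -289.2   18. ]
cjar [538.1 422.3 130. ] [529.4 418.9 130. ]
lid [341.9 421.7  10. ] [342.9 433.1  10. ]
funnel [ 637.4 -428.   105. ] [ 634.  -422.1  105. ]
```

```bash
python3 -m creep '[[[-0.1,0.1,-0.7,0,0,-0.2],[-0.1,0.1,-1.5,0,0,-0.2],[-0.1,0.1,-2.3,0,0,-0.2],[-0.1,0.1,-3,0,0,-0.2],[-0.1,0.1,-3.5,0,0,-0.2],[-0.1,0.1,-3.8,0,0,-0.2],[-0.1,0.1,-3.8,0,0,-0.2],[-0.1,0.1,-3.8,0,0,-0.2]]]' 26
python3 -m creep '[[[0,0,0,0,0,0],[0,0,0,0,0,0],[0,0,0,0,0,0],[0,0,0,0,0,0]]]' 15 20
python3 - <<'E'
from h import *
h=lambda t:np.array([np.cos(t)*-51+np.sin(t)*205,np.sin(t)*-51-np.cos(t)*205])
r=np.radians
for a,b in((8,48),(48,92)):
  print([[round(float(x),2) for x in (h(r(-t))-h(r(-a)))/25]+[round(-(t-a)/5,1)] for t in range(a+4,b+1,4)])
E
```

```text
time_s: 2.6
eef_pos: [605.5, -1.3, 267.3]
ee_rot: [0.003, 0.755, 0.656, 0.002]
force: [-0.6, -0.9, 10.0]
grip_width: 0.303
grip_force: 4.1
time_s: 2.93
eef_pos: [605.0, -0.8, 265.3]
ee_rot: [0.001, 0.755, 0.656, 0.001]
force: [-0.6, -1.7, 6.1]
grip_width: 0.179
grip_force: 0.0
[[-0.54, 0.24, -0.8], [-1.06, 0.52, -1.6], [-1.56, 0.83, -2.4], [-2.04, 1.17, -3.2], [-2.49, 1.55, -4.0], [-2.91, 1.96, -4.8], [-3.31, 2.4, -5.6], [-3.67, 2.87, -6.4], [-4.0, 3.35, -7.2], [-4.3, 3.87, -8.0]]
[[-0.26, 0.53, -0.8], [-0.48, 1.08, -1.6], [-0.66, 1.64, -2.4], [-0.81, 2.21, -3.2], [-0.91, 2.79, -4.0], [-0.97, 3.38, -4.8], [-0.99, 3.97, -5.6], [-0.97, 4.56, -6.4], [-0.91, 5.14, -7.2], [-0.81, 5.72, -8.0], [-0.66, 6.3, -8.8]]
```

```bash
python3 - <<'E'
from h import *
W=snap("wrist","wrist3"); print(ctrl.sense()["force"],ctrl.sense()["eef_pos"])
E
```

```text
[-1.45288787 -2.04638605  6.32681634] [605.04351349  -0.81324375 265.22867856]
```

View pics/wrist3.png

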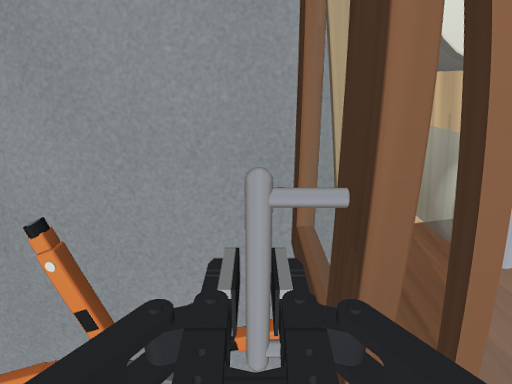

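The bar sits between the fingers. I'll raise the tool a little to relieve the upward force, then swing along the arc.

```bash
python3 -m creep '[[[0,0,0.3,0,0,0],[0,0,0.3,0,0,0]]]' && python3 -m creep '[[[-0.27,0.12,0,0,0,-0.4],[-0.54,0.24,0,0,0,-0.8],[-0.8,0.38,0,0,0,-1.2],[-1.06,0.52,0,0,0,-1.6],[-1.56,0.83,0,0,0,-2.4],[-2.04,1.17,0,0,0,-3.2],[-2.49,1.55,0,0,0,-4],[-2.91,1.96,0,0,0,-4.8],[-3.31,2.4,0,0,0,-5.6],[-3.67,2.87,0,0,0,-6.4],[-4,3.35,0,0,0,-7.2],[-4.3,3.87,0,0,0,-8],[-4.3,3.87,0,0,0,-8]]]'
```

```text
time_s: 3.15
eef_pos: [605.0, -0.3, 272.8]
ee_rot: [0.001, 0.755, 0.656, 0.0]
force: [0.3, -0.3, 0.0]
grip_width: 0.175
grip_force: 0.0
time_s: 4.23
eef_pos: [496.3, 98.4, 271.5]
ee_rot: [-0.001, 0.934, 0.358, -0.0]
force: [1.1, 0.4, -0.7]
grip_width: 0.172
grip_force: 0.0
```

```bash
python3 -m creep '[[[-0.26,0.53,0,0,0,-0.8],[-0.48,1.08,0,0,0,-1.6],[-0.66,1.64,0,0,0,-2.4],[-0.81,2.21,0,0,0,-3.2],[-0.91,2.79,0,0,0,-4],[-0.97,3.38,0,0,0,-4.8],[-0.99,3.97,0,0,0,-5.6],[-0.97,4.56,0,0,0,-6.4],[-0.91,5.14,0,0,0,-7.2],[-0.86,5.43,0,0,0,-7.6],[-0.81,5.72,0,0,0,-8],[-0.74,6,0,0,0,-8.4],[-0.66,6.3,0,0,0,-8.8],[-0.66,6.3,0,0,0,-8.8],[-0.66,6.3,0,0,0,-8.8]]]' && python3 -m creep '[[[0,0,0,0,0,0],[0,0,0,0,0,0],[0,0,0,0,0,0],[0,0,0.7,0,0,0],[0,0,1.5,0,0,0],[0,0,2.5,0,0,0],[0,0,3.5,0,0,0],[0,0,4,0,0,0],[0,0,4,0,0,0]]]' 26
python3 - <<'E'
from h import *
S=snap("side","side4"); print(ctrl.sense()["joints"])
E
```

```text
time_s: 5.48
eef_pos: [481.2, 253.9, 271.2]
ee_rot: [0.0, 1.0, -0.016, -0.0]
force: [-0.0, 0.6, -0.1]
grip_width: 0.177
grip_force: 0.0
time_s: 6.23
eef_pos: [481.4, 254.2, 374.4]
ee_rot: [-0.001, 1.0, -0.017, 0.003]
force: [0.1, -0.7, -1.0]
grip_width: 0.307
grip_force: 0.0
[ 2.70489008e-01  3.16958734e-01  1.31561327e+00 -1.10459672e-05
  1.50676752e+00  1.87601947e+00]
```

View pics/side4.png

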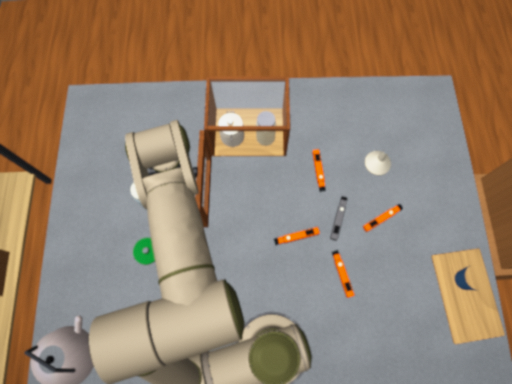

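The door stands at roughly 90° open, with its edge near (205,225). The grey thermometer is untouched at (339,217). Moving over it now.

```bash
python3 -m creep '[[[0,-0.8,0,0,0,0],[0,-2,0,0,0,-0.2],[0,-3.4,0,0,0,-0.4],[-0.2,-4.8,0,0,0,-0.8],[-0.4,-6.2,0,0,0,-1.2],[-0.6,-7.6,0,0,0,-1.6],[-0.8,-9,0,0,0,-2],[-1,-10.4,0,0,0,-2.4],[-1.2,-11.8,0,0,0,-2.8],[-1.4,-13.2,0,0,0,-3],[-1.6,-14.6,0,0,0,-3.2],[-1.8,-16,-1,0,0,-3.4],[-2,-17.4,-2,0,0,-3.6],[-2,-18.8,-3,0,0,-3.6],[-2,-19.8,-4,0,0,-3.6],[-2,-20.4,-5,0,0,-3.6],[-2,-20.4,-5.5,0,0,-3.6],[-2,-20.4,-5.5,0,0,-3.6],[-2,-20.4,-5.5,0,0,-3.6]]]' 60
python3 - <<'E'
from h import *
W=snap("wrist","wrist5")
E
```

```text
time_s: 7.87
eef_pos: [430.6, -255.4, 233.0]
ee_rot: [-0.001, 0.985, -0.174, -0.001]
force: [0.4, 0.1, 0.9]
grip_width: 0.702
grip_force: 0.0
```

View pics/wrist5.png

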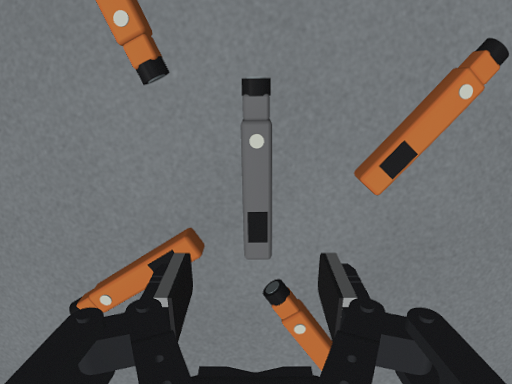

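```bash
python3 - <<'E'
from h import *
np.set_printoptions(precision=1,suppress=True)
W=load("wrist5"); s=ctrl.sense()
a=np.radians(-20); f=np.array([np.cos(a),np.sin(a)]); l=np.array([-f[1],f[0]])
P=s["eef_pos"]; print(P)
for n,u,v,z in [("nose",256,79,23),("tailtop",257.5,258,13),("bodytop",256.5,122,26),("or-left tip",203,243,15),("or right",354,175,15),("or bottom",263,292,15)]:
    X=onz(W,u,v,z); d=X[:2]-P[:2]; print(n,X,"along",d@f,"left",d@l)
E
```

```text
[ 431.  -255.4  234. ]
nose [ 511.1 -285.8   23. ] along 85.69964715244912 left -1.1630645568577933
tailtop [ 354.4 -230.7   13. ] along -80.3894162556675 left -2.969757316557965
bodytop [ 479.3 -274.7   26. ] along 51.99229781539629 left -1.6225143367940242
or-left tip [ 388.5 -187.5   15. ] along -63.16623789840444 left 49.29284121938143
or right [ 404.7 -340.7   15. ] along 4.4888060566586905 left -89.10148461815825
or bottom [ 316.5 -223.    15. ] along -118.61799939108963 left -8.687859812810261
```

```bash
python3 -m creep '[[[-0.18,0,-1,0,0,0],[-0.18,0,-2.2,0,0,0],[-0.18,0,-3.4,0,0,0],[-0.18,0,-4.4,0,0,0],[-0.18,0,-5.2,0,0,0],[-0.18,0,-5.8,0,0,0],[-0.18,0,-6.1,0,0,0],[-0.18,0,-6.3,0,0,0],[-0.18,0,-6.3,0,0,0],[-0.18,0,-6.3,0,0,0]]]' 60 && python3 -m creep '[[[0,0,0,0,0,0],[0,0,0,0,0,0],[0,0,0,0,0,0],[0,0,0,0,0,0],[0,0,0,0,0,0],[0,0,0,0,0,0],[0,0,0,0,0,0],[0,0,0,0,0,0]]]' 15 35
```

```text
time_s: 8.75
eef_pos: [426.9, -256.0, 77.3]
ee_rot: [0.0, 0.985, -0.173, 0.001]
force: [0.4, -1.4, -0.6]
grip_width: 0.703
grip_force: 0.0
time_s: 9.42
eef_pos: [426.8, -256.1, 77.2]
ee_rot: [0.0, 0.985, -0.174, 0.001]
force: [-0.3, 0.3, 5.8]
grip_width: 0.299
grip_force: 35.4
```

```bash
python3 -m creep '[[[0,0,0.5,0,0,0],[0,0,1.2,0,0,0],[0,0,2,0,0,0],[0,0,3,0,0,0],[0,0,3.6,0,0,0],[0,0,4,0,0,0],[0,0,4,0,0,0]]]' && python3 -m creep '[[[0.2,0.4,0,0,0,0.3],[0.5,1.1,0,0,0,0.8],[0.8,2,0,0,0,1.4],[1.1,3,0,0,0,2.1],[1.5,4,0,0,0,2.8],[1.9,5,0,0,0,3.5],[2.2,6,0,0,0,4.2],[2.6,7,0,0,0,4.9],[3,8,0,0,0,5.6],[3.3,9,0,0,0,6.3],[3.7,10,0,0,0,7],[4,10.7,-0.3,0,0,7.5],[4.2,11.3,-0.7,0,0,7.8],[4.33,11.74,-1,0,0,8],[4.33,11.74,-1.17,0,0,8],[4.33,11.74,-1.17,0,0,8],[4.33,11.74,-1.17,0,0,8],[4.33,11.74,-1.17,0,0,8]]]'
python3 - <<'E'
from h import *
a=cv2.imread("pics/side4.png")*0
W=snap("wrist","wrist6");S=snap("scene","scene6");D=snap("side","side6")
b=lambda f,y,x:cv2.resize(cv2.cvtColor(f["image"],cv2.COLOR_RGB2BGR)[y:y+160,x:x+200],(400,320),interpolation=cv2.INTER_CUBIC)
w=cv2.resize(cv2.cvtColor(W["image"],cv2.COLOR_RGB2BGR),(400,280))
cv2.imwrite("pics/hold.png",np.vstack([np.hstack([b(S,80,220),b(D,70,160)]),np.hstack([w,w*0])]))
E
```

```text
time_s: 10.0
eef_pos: [426.9, -256.2, 178.1]
ee_rot: [0.001, 0.985, -0.174, 0.001]
force: [0.7, 0.2, -0.8]
grip_width: 0.297
grip_force: 34.5
time_s: 11.5
eef_pos: [534.7, 37.0, 147.4]
ee_rot: [0.0, 0.985, 0.173, 0.0]
force: [-0.4, -1.1, -0.3]
grip_width: 0.296
grip_force: 34.5
```

View pics/hold.png

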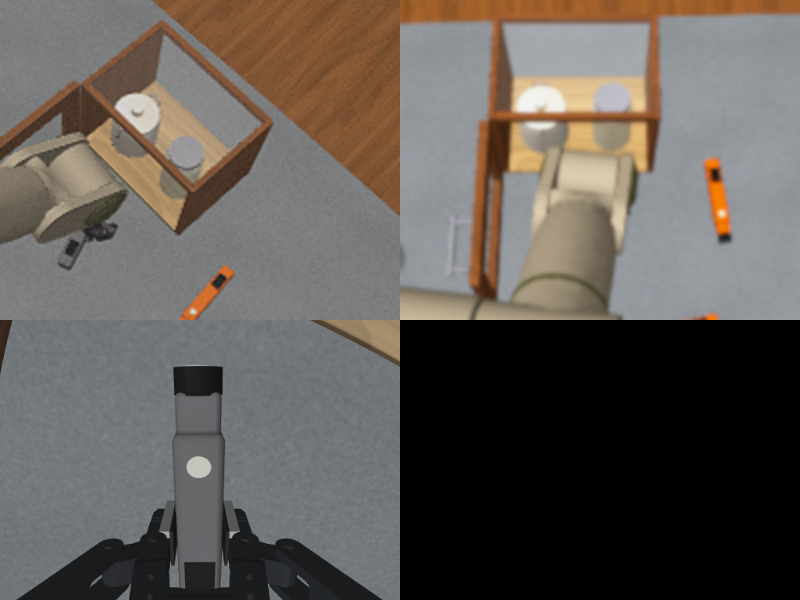

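The thermometer sits straight in the fingers, lens forward (bottom-left view, nose at (198,370)). The door is well clear of the hand. I'll check the aim numerically, then hold.

```bash
python3 - <<'E'
from h import *
np.set_printoptions(precision=1,suppress=True)
S,D,W=load("scene6"),load("side6"),load("wrist6")
s=(S,220+137/2,80+112/2); d=(D,160+142/2,70+102/2)
print("knob",onz(*s,160),onz(*d,160),tri([s,d]))
X=onz(W,198*1.28,(367-320)*384/280,147.4-64+11); P=ctrl.sense()["eef_pos"]; print("nose top",X,"expect",P[:2]+88*np.array([.94,.342]))
L=np.r_[P[:2]+88*np.array([.94,.342]),P[2]-64]; v=np.array([754,117,84])-L; print(v[0]*.94+v[1]*.342,-v[0]*.342+v[1]*.94,v[2])
E
python3 -m creep '[[[0,0,0,0,0,0],[0,0,0,0,0,0],[0,0,0,0,0,0],[0,0,0,0,0,0],[0,0,0,0,0,0],[0,0,0,0,0,0],[0,0,0,0,0,0],[0,0,0,0,0,0],[0,0,0,0,0,0],[0,0,0,0,0,0],[0,0,0,0,0,0],[0,0,0,0,0,0],[0,0,0,0,0,0],[0,0,0,0,0,0],[0,0,0,0,0,0],[0,0,0,0,0,0],[0,0,0,0,0,0],[0,0,0,0,0,0],[0,0,0,0,0,0],[0,0,0,0,0,0]]]' && python3 -m creep '[[[0,0,0,0,0,0],[0,0,0,0,0,0],[0,0,0,0,0,0],[0,0,0,0,0,0],[0,0,0,0,0,0],[0,0,0,0,0,0],[0,0,0,0,0,0],[0,0,0,0,0,0],[0,0,0,0,0,0],[0,0,0,0,0,0],[0,0,0,0,0,0],[0,0,0,0,0,0],[0,0,0,0,0,0],[0,0,0,0,0,0],[0,0,0,0,0,0],[0,0,0,0,0,0]]]'
```

```text
knob [754.8 113.1 160. ] [756.8 113.6 160. ] [755.1 113.1 161.5]
nose top [618.8  67.7  94.4] expect [617.6  67.2]
145.28350312571868 0.1273864622768599 0.44191315732896896
time_s: 13.32
eef_pos: [534.8, 37.7, 147.2]
ee_rot: [-0.0, 0.985, 0.174, 0.0]
force: [-0.4, 0.0, -1.5]
grip_width: 0.294
grip_force: 34.5
time_s: 14.65
eef_pos: [534.7, 37.7, 147.1]
ee_rot: [0.0, 0.985, 0.174, -0.0]
force: [0.0, 0.3, -1.4]
grip_width: 0.297
grip_force: 34.5
```

```bash
python3 -m creep '[[[-0.3,-0.4,0.4,0,0,-0.3],[-0.6,-1.1,0.8,0,0,-0.8],[-0.9,-2,1.17,0,0,-1.4],[-1.2,-3,1.17,0,0,-2.1],[-1.6,-4,1.17,0,0,-2.8],[-2,-5,1.17,0,0,-3.5],[-2.3,-6,1.17,0,0,-4.2],[-2.7,-7,1.17,0,0,-4.9],[-3.1,-8,1.17,0,0,-5.6],[-3.4,-9,1.17,0,0,-6.3],[-3.8,-10,1.17,0,0,-7],[-4.1,-10.8,1.17,0,0,-7.5],[-4.33,-11.4,1.17,0,0,-7.8],[-4.33,-11.74,1.17,0,0,-8],[-4.33,-11.74,1.17,0,0,-8],[-4.33,-11.74,1.17,0,0,-8]]]' && python3 -m creep '[[[0,0,-0.6,0,0,0],[0,0,-1.4,0,0,0],[0,0,-2.2,0,0,0],[0,0,-2.9,0,0,0],[0,0,-3.4,0,0,0],[0,0,-3.6,0,0,0],[0,0,-3.75,0,0,0],[0,0,-3.85,0,0,0],[0,0,-3.92,0,0,0],[0,0,-3.96,0,0,0],[0,0,-4,0,0,0],[0,0,-4,0,0,0],[0,0,-4,0,0,0],[0,0,-4,0,0,0],[0,0,-4,0,0,0]]]'
```

```text
time_s: 15.98
eef_pos: [426.7, -255.5, 176.3]
ee_rot: [-0.0, 0.985, -0.173, -0.0]
force: [-0.1, 0.3, -0.1]
grip_width: 0.3
grip_force: 34.5
time_s: 17.23
eef_pos: [426.7, -255.9, 77.2]
ee_rot: [0.0, 0.985, -0.174, 0.0]
force: [-0.9, 2.3, 5.9]
grip_width: 0.295
grip_force: 35.3
```

Force shows it resting on the counter. Releasing to 60 mm, then retreating.

```bash
python3 -m creep '[[[0,0,0,0,0,0],[0,0,0,0,0,0],[0,0,0,0,0,0],[0,0,0,0,0,0],[0,0,0,0,0,0],[0,0,0,0,0,0],[0,0,0.4,0,0,0],[0,0,1,0,0,0],[0,0,2,0,0,0],[0,0,3,0,0,0],[0,0,4,0,0,0],[0,0,5,0,0,0],[0,0,6,0,0,0],[0,0,7,0,0,0],[0,0,7,0,0,0],[0,0,7,0,0,0],[0,0,7,0,0,0],[0,0,7,0,0,0]]]' 60
python3 - <<'E'
from h import *
W=snap("wrist","w7");D=snap("side","d7")
b=lambda f:cv2.resize(cv2.cvtColor(f["image"],cv2.COLOR_RGB2BGR),(400,300),interpolation=cv2.INTER_AREA)
cv2.imwrite("pics/end.png",np.hstack([b(W),b(D)]))
E
```

```text
time_s: 18.73
eef_pos: [426.2, -255.5, 250.5]
ee_rot: [-0.001, 0.985, -0.174, -0.001]
force: [0.7, 0.3, -0.7]
grip_width: 0.701
grip_force: 0.0
```

View pics/end.png

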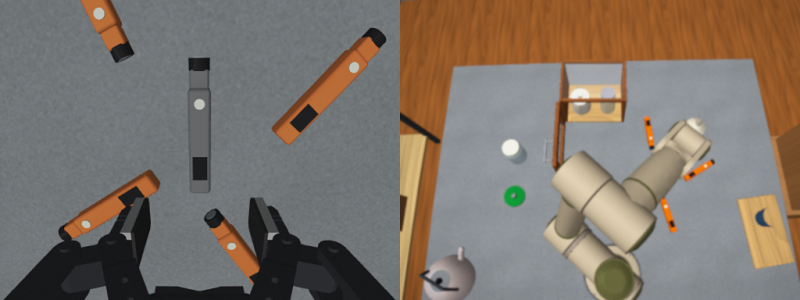

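The thermometer lies flat and released (left view, (199,125)). The door is still open, and the crock, both jars and the lid are in place. The arm hides most of the funnel, but nothing went near it. Handing in.

```bash
python3 -c "
from rig import ctrl
print(ctrl.finish_job())"
```

```text
the job is handed in; nothing more can be done
None
```

I swung the cupboard door to about 90°, held the thermometer on the crock's middle from about 145 mm for about 3 s, laid it flat on the counter and released it, then handed the job in at about 19 s; no verdict came back.

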